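Clip in the rest rod and present the cast lever level over its fixture

TASK

First pick up the loose steel rest rod and push it straight down past the sprung jaw of the fixture's fork clip until it is fully home and the jaw has snapped shut over it, and let go of it. Then lift the grey cast lever by its balance point (on the straight arm, near the big boss) and hold it level over the fixture as it would be lowered on: big bore centred above the stud, small boss on the rod's side above the rod, its underside about 3 cm clear above the stud's top. Finish while still holding it there, motionless; do not put it down, and leave the tape measure, the pliers and the screwdriver where they are.

Things in the scene. Friction and masses are not known exactly. Their poses are not given: they have to be found in the camera images.
- fixture: Steel assembly fixture, fixed: dark base plate 250 x 116 x 12 mm. Origin: centre of the plate's underside, on the bench; z up, own x along its length from the stud (x = -95 mm) to the fork clip (x = +95 mm). Clip: two forks, 14 mm wide, centred at y = +40 and -40 mm, 66 mm free between them; there nothing stands above 31 mm over the bench (room for fingers holding the rod's middle).
- jaw (a joint): Sprung jaw on the clip's stud side, two arms on one shaft along the fixture's y. 0 rad = shut (it springs back there); grows to 0.45 as it opens toward the stud. Its noses reach 3 mm over the rod, about 57 mm above the bench. A rod pressed down opens it to about 0.1 rad by itself, against some 7 to 15 N in all; then it snaps shut over the rod.
- rod_seat (a point): Where the middle of the rod's axis lies when home in the clip: 95 mm from the fixture's origin, 49 mm above the bench, the rod along the fixture's y. Axes as the fixture's. Saddles under the rod 42 mm above the bench; fixed prongs on the far (+x) side with flared lips up to 75 mm; prong to jaw arm 15.6 mm, mouth at the top about 25 mm.
- stud_top (a point): Centre of the stud's top, 86 mm above the bench; axes as the fixture's. The upright stud is 22 mm in diameter, 30 mm tall, on a round shoulder 42 mm in diameter.
- rest_rod: Loose steel rest rod, 14 mm in diameter, 138 mm long over all, 0.15 kg, with a square head (16 x 16 mm, 12 mm long) at each end; it lies on its heads on the bench. Origin: the middle of its axis (8 mm above the bench as it lies); own y is its axis. Both ends alike.
- cast_lever: Loose grey cast lever, 0.7 kg, standing level on its bosses. Origin: underside of the big boss, on its bore's axis; z up, x toward the small boss. Big boss 56 mm diameter, 41 mm high, bore 26 mm, a lug on its -y side. Straight arm 16 mm thick (along y), x = 24 to 110 mm, 10 to 34 mm above the underside; then it cranks to +y. Small boss 30 mm diameter, 34 mm high.
- balance (a point): Balance point (centre of gravity) of the cast lever: within the straight arm's thickness, 55 mm from the bore's axis toward the small boss, 20 mm above the lever's underside. Axes as the lever's. A grip across the arm within 2 cm of it along the arm counts.
- small_boss (a point): Centre of the underside of the cast lever's small boss, 190 mm from the big bore along the lever's x and 16 mm to its +y.
- tape_measure: Bystander: yellow tape measure, 34 x 80 x 64 mm, standing on the bench; origin: centre of its underside.
- pliers_red: Bystander: pliers with red handles, 73 x 176 x 12 mm; origin: centre of the underside.
- screwdriver_black: Bystander: screwdriver with black handle, 26 x 169 x 29 mm; origin: centre of the underside.
There are look-alikes about, which are no part of the job. Of the things shaped like the rest_rod, the steel one is meant.

How it is judged:
On the way, in this order (a step that is already met when the one before it is completed fails the run):
1. the rest rod is home in the clip, the jaw shut over it, and the rod let go (z of rest_rod in the frame of rod_seat between -0.004 and 0.003 m and x of rest_rod in the frame of rod_seat between -0.004 and 0.004 m and y of rest_rod in the frame of rod_seat between -0.012 and 0.012 m and angle between the y axis of rest_rod and the y axis of fixture, either way round below 0.08 rad and value of joint jaw below 0.04 rad and contact force between the fingers and rest_rod below 0.3 N), for 0.2 s.
2. the cast lever is lifted clear of the bench, level, gripped at its balance point (x of the grasp point in the frame of cast_lever between 0.035 and 0.075 m and contact force between the fingers and cast_lever above 2 N and angle between cast_lever's own z axis and vertical below 0.09 rad and height (world z) of cast_lever above 0.03 m), for 0.2 s.
At the end, for the whole second after the job is handed in: Lever held still at its balance point (within 20 mm), level within 0.09 rad, bore within 10 mm of the stud's axis, aligned with the fixture within 0.1 rad, small boss on the rod's side, underside 10 to 60 mm above the stud, touching nothing else; rod home in the clip within 4 mm, jaw shut (z of rest_rod in the frame of rod_seat between -0.004 and 0.003 m and x of rest_rod in the frame of rod_seat between -0.004 and 0.004 m and y of rest_rod in the frame of rod_seat between -0.012 and 0.012 m and angle between the y axis of rest_rod and the y axis of fixture, either way round below 0.08 rad and value of joint jaw below 0.04 rad and x of the grasp point in the frame of cast_lever between 0.035 and 0.075 m and contact force between the fingers and cast_lever above 2 N and angle between cast_lever's own z axis and vertical below 0.09 rad and horizontal distance between cast_lever and stud_top below 0.01 m and angle between the x axis of cast_lever and the x axis of fixture, either way round below 0.1 rad and x of small_boss in the frame of fixture above 0.05 m and z of cast_lever in the frame of stud_top between 0.01 and 0.06 m and contact force between cast_lever and fixture below 0.1 N and contact force between cast_lever and rest_rod below 0.1 N and linear speed of cast_lever below 0.03 m/s and angular speed of cast_lever below 0.15 rad/s); the arm keeps its last pose, push and grip.
It fails at once if a bystander (tape measure, pliers, screwdriver) is moved more than 25 mm (distance of any of tape_measure, pliers_red, screwdriver_black from where it was at the start of the episode above 0.025 m).
It also fails if it takes over 54 s, if anything falls off the work surface, if the arm or the gripper's body presses on something with over 40 N, if the wrist force passes 120 N, or if a joint passes its speed limit or range.

ROBOT

A 6-joint arm with a two-finger parallel gripper is mounted at the origin on a cart in front of the work surface, level with it; the furniture and walls round the work are solid. World frame = base frame: x ahead of the robot, y to its left, z up, the work surface at z = 0. Lengths are in m, angles in rad, forces in N, time in s.
With the tool pointing down it reaches from about 0.25 to 0.775 m from the base axis. Payload 4 kg.
Tool frame: the origin (TCP) lies midway between the tips of the shut fingers; the grasp point (between the pads) lies 19 mm behind it (robot.tcp_to_grasp is the z of the grasp point in the tool frame, in m); z points along the fingers, y is the line along which they close (so a half turn about z gives the same grasp; the last joint's range is limited). The gripper opens to 94 mm and grips with 3 to 60 N. Pads are 16 mm wide; open, the fingers measure 119 mm over their backs; the gripper's body (75 mm by 177 mm) begins 78 mm behind the grasp point.
Start: joints at [-1.207, 0.087, 1.371, -0, 1.684, -0.103], TCP at [0.248, -0.491, 0.206] pointing down, gripper open.
Joint ranges: [-3.1, 3.1], [-0.76, 2.03], [0.27, 2.55], [-1.08, 4.22], [0.17, 2.65], [-2.57, 2.57]. Speed limits (rad/s): [2.79, 2.79, 3.14, 3.14, 3.14, 3.14].

INTERFACE

Orientations are given as [roll, pitch, yaw] about the fixed x, y, z axes, in that order (R = Rz(yaw) Ry(pitch) Rx(roll)).
In Python, from bench import robot gives the robot as it stands. The module is installed in compiled form; this text tells all that it offers.
- The arm moves only by the tool move_arm, never from a script. Its argument "motion" is one flat list of numbers, 7 for each row, row after row: the turn, a rotation vector about the tool's x, y, z in units of 45 degrees (1.0 is 45 degrees), then the shift along the tool's x, y, z in units of 100 mm (1.0 is 100 mm), then the opening, from 0 (shut) to 1 (fully open). A call has 1 to 12 rows; each row shifts and turns the commanded pose from where the row before left it, along the tool's axes as they then stand; what a row does not reach is not made up. A row lasts 1/12 s, in which the tool goes at most 41.7 mm and 7.16 degrees, less where a joint would pass 70% of its speed; a pose out of reach is approached as far as the arm can. A call with a number of a shift or a turn outside -1 to 1 is refused whole. A call with a gripper value outside its range is refused whole. The fingers move at their own pace and stop on an object; the grip force is fixed at half the most. Time passes only in rows, so rows that do not move let the fingers close. It gives the time, the measured TCP pose, the force, the opening and the grip force at its end, in the units of the state.
- robot.get_obs(): the state, without advancing time (a new reading comes with each control period).
- robot.snapshot(name): name is "scene" or "top"; returns the picture (384x512x3 uint8, red, green, blue); there is no depth.
- robot.get_calibration(name): a dict with "fx", "fy", "cx", "cy" (pixels), "R" (3x3) and "t" (3): a world point X has camera coordinates R X + t. Camera axes: x right, y down, z forward; pixel columns grow to the right and rows downward; lengths in m; the calibration is good to about 2 mm. A picture is of the moment at which its call begins. get_calibration takes no time and is no camera call.
- robot.close_job(): hands the job in; it is judged then, once.
The state is a dict: "time": time; "joint_positions": joint angles; "qvel": joint speeds; "joint_torque": joint torques, N m; "tool_pos": TCP position; "ee_rot": TCP orientation; "wrist_force": force on the tool from outside, world axes, zero at the start; "wrist_torque": the same for the moment, N m; "width": finger opening in m; "finger_force": force on a finger pad.
Only numpy, scipy, OpenCV 4.12 (cv2) and the standard library are available. Lean on these libraries where they do the work, as an engineer would, in place of code of your own. Each camera call takes 0.05 s, during which the arm holds its last target. There are 200 camera calls.

## Working session

There is one attempt and no reset: what is moved stays moved. The work goes in short steps, Python scripts to look and compute and a tool call to move; the robot and the scene stay as the last step left them, time stands still between calls to the robot, and variables do not carry over. Pictures are saved under pics/ and viewed, at most 10 in all, crops included, and the job is handed in when it is done.

Besides the shell and the picture viewer there is one more tool, called after ">>>" in YAML: its name, and indented under it one key for each argument. move_arm: Moves the arm, as the interface text tells. Shifts and turns lie within -1 to 1; 1 stands for 100 mm of shift or 45 degrees of turn. Its arguments: {"type":"object","properties":{"motion":{"type":"array","items":{"type":"number"}}},"required":["motion"]}

```bash
mkdir -p pics; cat > h.py <<'E'
import numpy as np, cv2
from bench import robot
def snap(n,f):
    im=robot.snapshot(n)[:,:,::-1].copy(); cv2.imwrite('pics/'+f,im); return im
def ray(n,u,v,z):
    c=robot.get_calibration(n); R=np.array(c['R']);t=np.array(c['t'])
    d=R.T@np.array([(u-c['cx'])/c['fx'],(v-c['cy'])/c['fy'],1]); o=-R.T@t
    return o+d*(z-o[2])/d[2]
def proj(n,X):
    c=robot.get_calibration(n); p=np.array(c['R'])@np.array(X)+np.array(c['t'])
    return np.array([c['fx']*p[0]/p[2]+c['cx'],c['fy']*p[1]/p[2]+c['cy']])
E
python3 - <<'E'
from h import *
a=snap('top','t0.png'); b=snap('scene','s0.png')
for n in('top','scene'):
    c=robot.get_calibration(n); print(n,c['fx'],c['cx'],c['cy'],-np.array(c['R']).T@np.array(c['t']),np.round(c['R'],3))
o=robot.get_obs(); print(o); print(robot.tcp_to_grasp)
E
```

```text
top 376.94478458630414 256.2827139917902 189.802311960706 [0.5364156  0.0029362  1.07197979] [[-0.006 -1.     0.008]
 [-0.998  0.006 -0.057]
 [ 0.057 -0.008 -0.998]]
scene 474.0792510369326 256.52340612054775 188.34282868625826 [-0.37395845 -0.94431267  1.06941543] [[ 0.69  -0.724 -0.006]
 [-0.435 -0.408 -0.803]
 [ 0.578  0.556 -0.596]]
{'time': 0.1, 'joint_positions': array([-1.20709960e+00,  8.79132528e-02,  1.37204374e+00, -7.20652093e-06,
        1.68363759e+00, -1.03111124e-01]), 'qvel': array([ 0.00162561, -0.00214498, -0.00429461, -0.00143028, -0.00019166,
        0.00218511]), 'joint_torque': array([ 2.41524780e-03, -3.41251194e+01, -3.03302050e+01,  7.20041315e-02,
        3.04632378e-02, -9.53241420e-05]), 'tool_pos': array([ 0.24733537, -0.49070489,  0.20443379]), 'ee_rot': array([-3.13960062e+00, -1.98931132e-04,  4.66806847e-01]), 'wrist_force': array([ 0.63019952, -0.1970888 , -1.38815308]), 'wrist_torque': array([ 0.02550539,  0.02993384, -0.06305811]), 'finger_force': 0.0, 'width': 0.09374845025800647}
-0.0188
```

View pics/t0.png

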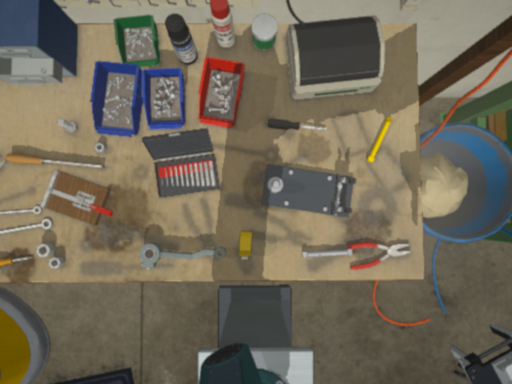

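View pics/s0.png

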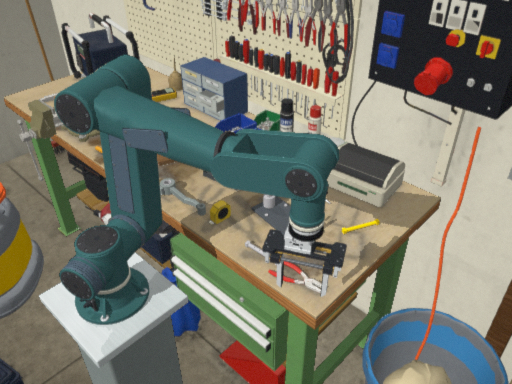

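The top view shows the fixture around (310,190), with the stud at (276,185) and the clip at (342,195). The lever lies from (149,256) to (218,253), the tape is at (245,243), the pliers at (375,253) and the screwdriver at (297,125).
Things that could be taken for the rest rod: a grey bar at (323,252) and a yellow bar at (379,140). By the description the grey steel one is meant. I'll check that in a close crop.

```bash
python3 - <<'E'
from h import *
a=cv2.imread('pics/t0.png')
cv2.imwrite('pics/c1.png',cv2.resize(a[160:275,255:415],None,fx=5,fy=5,interpolation=cv2.INTER_CUBIC))
cv2.imwrite('pics/c2.png',cv2.resize(a[225:285,130:260],None,fx=6,fy=6,interpolation=cv2.INTER_CUBIC))
E
```

```text
(no output)
```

View pics/c1.png

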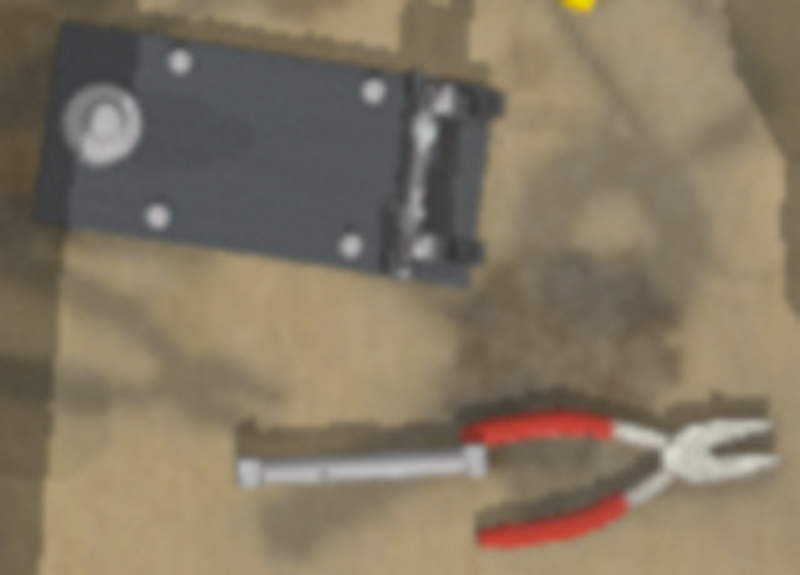

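View pics/c2.png

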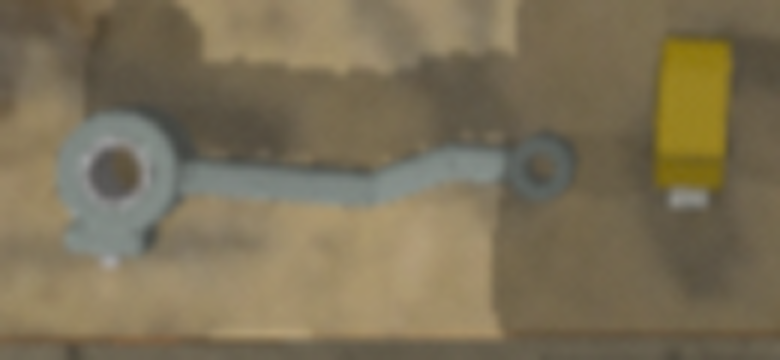

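c1 shows the steel rod with its square heads at crop (250,470) and (476,461), i.e. full-image (305,254) and (350,252). Its right head is close to the pliers' handle. The stud is at crop (103,120), and the four plate screws give the plate's axis.
c2 shows the lever's bore at full-image (149.5,253.7) and its small boss at (220.3,252.7), with the tape to the right.

```bash
python3 - <<'E'
from h import *
a=cv2.imread('pics/t0.png')
np.set_printoptions(precision=4,suppress=True)
c=lambda u,v,s=5,ox=255,oy=160:((u+.5)/s-.5+ox,(v+.5)/s-.5+oy)
P=lambda u,v,z:ray('top',*c(u,v),z)[:2]
# rod
h,s,v=cv2.split(cv2.cvtColor(a,cv2.COLOR_BGR2HSV))
roi=np.zeros_like(h);roi[246:262,300:356]=1
m=((s<45)&(v>110)&(roi>0)).astype(np.uint8)
k,l,st,_=cv2.connectedComponentsWithStats(m);i=1+np.argmax(st[1:,4]);print('rod',st[i])
r=cv2.minAreaRect(np.argwhere(l==i)[:,::-1].astype(np.float32));print(r)
A,B=P(250,470,.016),P(476,461,.016);print('rod ends',A,B,(A+B)/2,np.linalg.norm(A-B),np.arctan2(*(A-B)[::-1]), 'rect c',ray('top',*r[0],.014)[:2])
# fixture
roi[:]=0;roi[155:222,255:362]=1
sc=[P(*q,.014) for q in((180,62),(373,92),(158,216),(350,245))]
print('screws',np.array(sc),np.mean(sc,0)); d=sc[1]+sc[3]-sc[0]-sc[2];print('yaw',np.arctan2(d[1],d[0]))
m=((s<90)&(v<100)&(v>40)&(a[:,:,0].astype(int)>=a[:,:,2])&(roi>0)).astype(np.uint8)
k,l,st,_=cv2.connectedComponentsWithStats(m);i=1+np.argmax(st[1:,4])
q=cv2.minAreaRect(np.argwhere(l==i)[:,::-1].astype(np.float32));bx=cv2.boxPoints(q)
W=np.array([ray('top',*p,.012)[:2] for p in bx]);print('plate',W,W.mean(0),[np.linalg.norm(W[j]-W[j-1]) for j in range(4)])
print('stud',P(103,120,.086),'shoulder',P(102,124,.056))
# lever
L=lambda u,v,z:ray('top',*c(u,v,6,130,225),z)[:2]
b,sb=L(117,172,.041),L(543,165,.034);d=sb-b
print('lever',b,sb,np.linalg.norm(d),np.arctan2(d[1],d[0])-np.arctan2(16,190), 'arm pts',L(200,178,.034),L(365,188,.034))
for p in((657,40),(733,40)): print('tape',L(*p,.064))
E
```

```text
rod [302 249  51   9 283]
((327.02166748046875, 252.97630310058594), (6.13003396987915, 50.17546463012695), 87.39744567871094)
rod ends [ 0.4182 -0.1387] [ 0.4223 -0.2648] [ 0.4202 -0.2018] 0.12614303497752843 1.6032639251629381 rect c [ 0.4192 -0.2016]
screws [[ 0.6466 -0.1026]
 [ 0.629  -0.2113]
 [ 0.5598 -0.0892]
 [ 0.5429 -0.1969]] [ 0.5945 -0.15  ]
yaw -1.7288395228049958
plate [[ 0.5589 -0.0198]
 [ 0.6689 -0.037 ]
 [ 0.6369 -0.2415]
 [ 0.5272 -0.223 ]] [ 0.598  -0.1303] [np.float64(0.20568803782457673), np.float64(0.1112896063199534), np.float64(0.20693042563215697), np.float64(0.11127655397330602)]
stud [ 0.6087 -0.0546] shoulder [ 0.6088 -0.0558]
lever [0.4248 0.2861] [0.4259 0.0946] 0.19150020687328848 -1.649292470490713 arm pts [0.4211 0.2504] [0.4161 0.1755]
tape [0.4838 0.0414]
tape [0.4835 0.0077]
```

>>> move_arm:
  motion: [0,0,-0.145,0,0,0,1,0,0,-0.145,0,0,0,1,0,0,-0.145,0,0,0,1,0,0,-0.145,0,0,0,1,0,0,-0.145,0,0,0,1,0,0,-0.145,0,0,0,1,0,0,-0.145,0,0,0,1,0,0,-0.145,0,0,0,1,0,0,-0.145,0,0,0,1,0,0,-0.141,0,0,0,1]

```text
time: 0.93
tool_pos: [0.2474, -0.4909, 0.2048]
ee_rot: [-3.141, -0.001, 1.608]
wrist_force: [0.4, 1.3, 0.2]
width: 0.0938
finger_force: 0.0
```

>>> move_arm:
  motion: [0,0,0,0.283,0.181,0.084,1,0,0,0,0.283,0.181,0.084,1,0,0,0,0.283,0.181,0.084,1,0,0,0,0.283,0.181,0.084,1,0,0,0,0.283,0.181,0.084,1,0,0,0,0.283,0.181,0.084,1,0,0,0,0.283,0.181,0.084,1,0,0,0,0.283,0.181,0.084,1,0,0,0,0.283,0.181,0.084,1,0,0,0,0.283,0.181,0.084,1,0,0,0,0,0,0,1,0,0,0,0,0,0,1]

```text
time: 1.93
tool_pos: [0.4193, -0.2009, 0.1204]
ee_rot: [-3.14, -0.001, 1.606]
wrist_force: [-0.9, 0.2, -0.3]
width: 0.0939
finger_force: 0.0
```

>>> move_arm:
  motion: [0,0,0,0,0,0.3,0.7,0,0,0,0,0,0.3,0.6,0,0,0,0,0,0.3,0.5,0,0,0,0,0,0.18,0.5,0,0,0,0,0,0.08,0.5,0,0,0,0,0,0.02,0.5,0,0,0,0,0,0,0.5]

```text
time: 2.52
tool_pos: [0.4194, -0.2035, 0.0038]
ee_rot: [3.142, 0.0, 1.601]
wrist_force: [0.9, 0.1, 0.8]
width: 0.0506
finger_force: 0.0
```

>>> move_arm:
  motion: [0,0,0,0,0,0,0,0,0,0,0,0,0,0,0,0,0,0,0,0,0,0,0,0,0,0,0,0,0,0,0,0,0,0,0,0,0,0,0,0,0,0,0,0,0,0,0,0,0,0,0,0,0,0,0,0]

```text
time: 3.18
tool_pos: [0.4199, -0.2027, 0.004]
ee_rot: [3.141, 0.001, 1.603]
wrist_force: [0.1, -0.2, 1.9]
width: 0.0133
finger_force: 30.0
```

>>> move_arm:
  motion: [0,0,0,0,0,0,0.3,0,0,0,0,0,0,0.3,0,0,0,0,0,0.025,0.3,0,0,0,0,0,0,0.3,0,0,0,0,0,0,0,0,0,0,0,0,0,0,0,0,0,0,0,0,0,0,0,0,0,0,0,0,0,0,0,0,0,0,0]

```text
time: 3.93
tool_pos: [0.4193, -0.2025, 0.0008]
ee_rot: [-3.141, -0.0, 1.602]
wrist_force: [-0.7, -0.1, -1.4]
width: 0.0128
finger_force: 30.0
```

>>> move_arm:
  motion: [0,0,0,0,0,-0.3,0,0,0,0,0,0,-0.3,0,0,0,0,0,0,-0.4,0,0,0,0,0,0,-0.4,0,0,0,0,0,0,-0.2,0,0,0,0,0,0,0,0,0,0,0,0,0,0,0]

```text
time: 4.52
tool_pos: [0.4198, -0.2029, 0.1616]
ee_rot: [3.14, 0.001, 1.602]
wrist_force: [-0.3, 0.1, -2.4]
width: 0.0125
finger_force: 30.0
```

```bash
cat >> h.py <<'E'
def to(pos,yaw):
    "turn about tool z (45-deg units) and the tool shift (100 mm units) after it"
    o=robot.get_obs(); d=np.array(pos)-o['tool_pos']; w=(yaw-o['ee_rot'][2]+np.pi)%(2*np.pi)-np.pi
    c,s=np.cos(yaw),np.sin(yaw)
    print('turn z %.3f'%(-w/(np.pi/4)),'shift',np.round([d[0]*c+d[1]*s,d[0]*s-d[1]*c,-d[2]],4)*10,'at',np.round(o['tool_pos'],4),np.round(o['ee_rot'],3))
E
python3 - <<'E'
from h import *
a=snap('top','t1.png'); b=snap('scene','s1.png')
o=robot.get_obs(); p=proj('scene',o['tool_pos']).astype(int); print(p,proj('top',o['tool_pos']))
x,y=p; x=max(x-65,0);y=max(y-65,0)
A=cv2.resize(b[y:y+130,x:x+130],(520,520),interpolation=cv2.INTER_CUBIC)
cv2.imwrite('pics/c3.png',A)
to((.579,-.243,.16),2.984)
E
```

```text
[261 216] [338.80731904 260.01890068]
turn z -1.759 shift [-1.652 -0.154 -0.016] at [ 0.4182 -0.2018  0.1584] [-3.138e+00 -2.000e-03  1.602e+00]
```

View pics/c3.png

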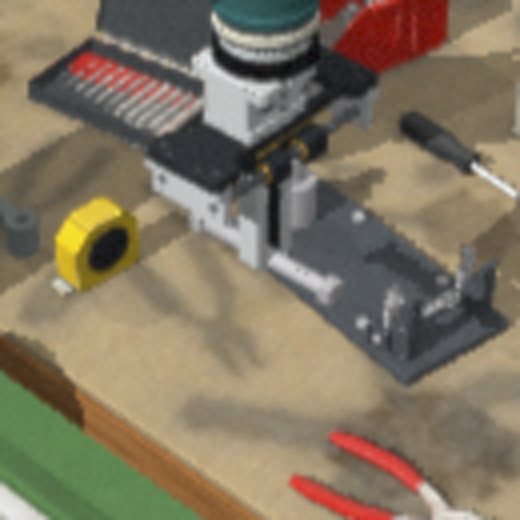

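The crop shows the rod held level across the fingers; its near head is at about (325,288) in the crop. Next I turn it and check where the clip lies.

>>> move_arm:
  motion: [0,0,-0.147,0,0,0,0,0,0,-0.147,0,0,0,0,0,0,-0.147,0,0,0,0,0,0,-0.147,0,0,0,0,0,0,-0.147,0,0,0,0,0,0,-0.147,0,0,0,0,0,0,-0.147,0,0,0,0,0,0,-0.147,0,0,0,0,0,0,-0.147,0,0,0,0,0,0,-0.147,0,0,0,0,0,0,-0.147,0,0,0,0,0,0,-0.142,0,0,0,0]

```text
time: 5.62
tool_pos: [0.4179, -0.2016, 0.1575]
ee_rot: [3.139, -0.006, 2.99]
wrist_force: [1.0, 0.2, -1.8]
width: 0.013
finger_force: 30.0
```

```bash
python3 - <<'E'
from h import *
a=cv2.imread('pics/t0.png'); y=-1.729; O=np.array([.594,-.1493,0])
R=np.array([[np.cos(y),-np.sin(y),0],[np.sin(y),np.cos(y),0],[0,0,1]])
s=8;ox,oy=322,165
A=cv2.resize(a[oy:oy+60,ox:ox+40],None,fx=s,fy=s,interpolation=cv2.INTER_CUBIC)
def dot(p,c):
    u=proj('top',O+R@np.array(p)); q=((u-[ox,oy]+.5)*s-.5).astype(int); cv2.circle(A,tuple(int(i) for i in q),3,c,-1)
for yy in(40,-40):
    dot((.095,yy/1e3,.042),(0,0,255))
for yy in(58,-58): dot((.125,yy/1e3,.012),(0,255,0))
for yy in(47,33,-33,-47): dot((.1028,yy/1e3,.060),(255,255,0))
# scene
b=robot.snapshot('scene')[:,:,::-1].copy()
b=cv2.imread('pics/s1.png')
u=proj('scene',O+R@np.array([.05,0,.03])).astype(int);x0,y0=u-[45,30]
B=cv2.resize(b[y0:y0+60,x0:x0+90],None,fx=8,fy=8,interpolation=cv2.INTER_CUBIC)
for p,c in [((.095,.04,.042),(0,0,255)),((.095,-.04,.042),(0,0,255)),((.125,.058,.012),(0,255,0)),((.125,-.058,.012),(0,255,0)),((-.125,-.058,.012),(0,255,0)),((-.095,0,.086),(255,0,255))]:
    q=((proj('scene',O+R@np.array(p))-[x0,y0]+.5)*8-.5).astype(int); cv2.circle(B,tuple(int(i) for i in q),3,c,-1)
C=np.zeros((480,320+720,3),np.uint8);C[:,:320]=A;C[:,320:]=B
cv2.imwrite('pics/c4.png',cv2.resize(C,None,fx=.76,fy=.76,interpolation=cv2.INTER_AREA))
to((.579,-.243,.16),2.984)
E
```

```text
turn z 0.011 shift [-1.655 -0.156 -0.024] at [ 0.418  -0.2017  0.1576] [ 3.139 -0.006  2.993]
```

View pics/c4.png

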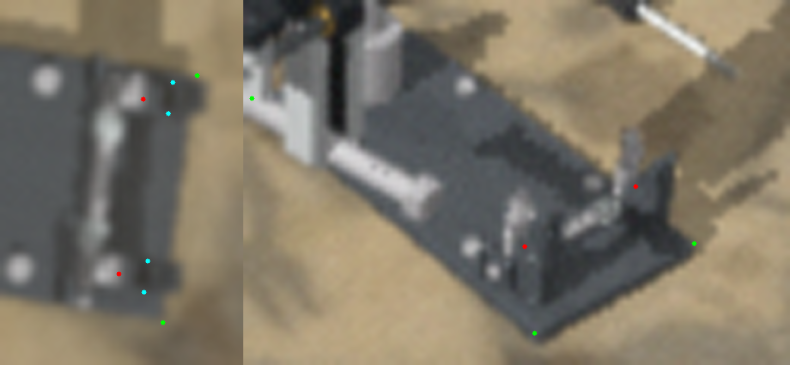

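The overlay puts the fixture model within about 1 px of the real edges in both views. I'll hover the rod over the clip and compare the rod with the clip directly, so the calibration error cancels.

>>> move_arm:
  motion: [0,0,0.01,-0.331,-0.031,0.06,0,0,0,0,-0.331,-0.031,0.06,0,0,0,0,-0.331,-0.031,0.06,0,0,0,0,-0.331,-0.031,0.06,0,0,0,0,-0.331,-0.031,0.06,0,0,0,0,0,0,0,0,0,0,0,0,0,0,0]

```text
time: 6.25
tool_pos: [0.5792, -0.244, 0.1254]
ee_rot: [3.139, -0.009, 2.975]
wrist_force: [-0.7, 0.4, -1.1]
width: 0.013
finger_force: 30.0
```

```bash
cat > v.py <<'E'
from h import *
import sys
a=snap('top','t2.png'); b=snap('scene','s2.png'); o=robot.get_obs()
y=-1.729; O=np.array([.594,-.1493,0])
R=np.array([[np.cos(y),-np.sin(y),0],[np.sin(y),np.cos(y),0],[0,0,1]])
g=o['tool_pos']+[0,0,.0072]; yw=o['ee_rot'][2]; d=np.array([np.cos(yw),np.sin(yw),0])
out=[]
for n,im,w,h in(('top',a,50,70),('scene',b,60,70)):
    u=proj(n,O+R@np.array([.095,0,.08])).astype(int);x0,y0=u-[w//2,h//2]
    A=cv2.resize(im[y0:y0+h,x0:x0+w],None,fx=7,fy=7,interpolation=cv2.INTER_CUBIC)
    def dot(X,c):
        q=((proj(n,X)-[x0,y0]+.5)*7-.5).astype(int); cv2.circle(A,tuple(int(i) for i in q),2,c,-1)
    for k in(-.069,.069): dot(g+d*k,(255,0,255))      # rod end axis
    for yy in(.058,-.058): dot(O+R@np.array([.125,yy,.012]),(0,255,0))
    for yy in(.04,-.04): dot(O+R@np.array([.095,yy,.049]),(0,0,255))
    out.append(A)
cv2.imwrite('pics/%s.png'%sys.argv[1],np.hstack(out)); to((.579,-.243,.041),2.984)
E
python3 v.py c5
```

```text
turn z -0.011 shift [0.001 0.013 0.881] at [ 0.5788 -0.2443  0.1291] [ 3.141 -0.004  2.975]
```

View pics/c5.png

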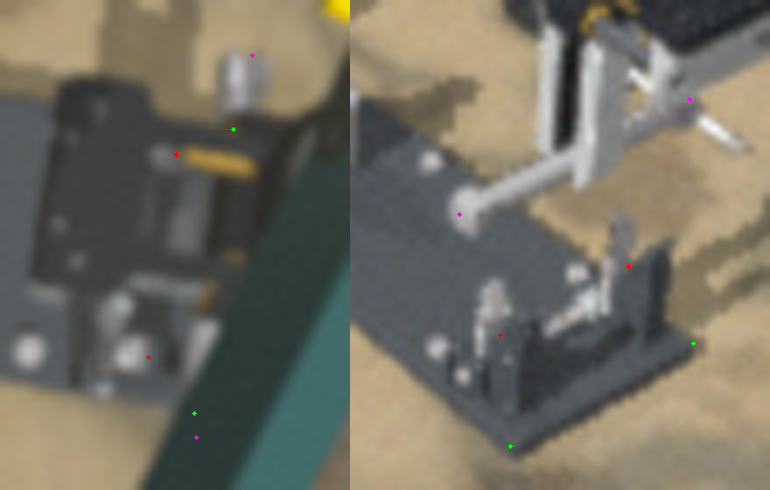

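```bash
python3 - <<'E'
from h import *
np.set_printoptions(precision=2,suppress=True,linewidth=160)
a=cv2.imread('pics/t2.png');o=robot.get_obs()
u=proj('top',[.579-.0155,-.243-.094*.0,.08]); 
y=-1.729; O=np.array([.594,-.1493,0]);R=np.array([[np.cos(y),-np.sin(y),0],[np.sin(y),np.cos(y),0],[0,0,1]])
u=proj('top',O+R@np.array([.095,0,.08])).astype(int);x0,y0=u-[25,35]
g=o['tool_pos']+[0,0,.0072]; yw=o['ee_rot'][2]; d=np.array([np.cos(yw),np.sin(yw),0])
e=[proj('top',g+d*k) for k in(-.069,.069)]
print(x0,y0,e)
G=cv2.cvtColor(a,cv2.COLOR_BGR2HSV)[:,:,1].astype(int)
for r in range(y0+6,y0+17): print(r,G[r,x0+27:x0+45], cv2.cvtColor(a,cv2.COLOR_BGR2GRAY)[r,x0+27:x0+45])
# plate right/left edges in t0 along rows
b=cv2.GaussianBlur(cv2.imread('pics/t0.png'),(1,1),0).astype(int); q=b[:,:,2]-b[:,:,0]
for r in (183,186,189,192,195,198): print(r,q[r,335:362])
for r in (176,180,184,188,192,196,200): print(r,q[r,258:272])
print(proj('top',O+R@np.array([.125,0.0,.012])),proj('top',O+R@np.array([-.125,0,.012])))
E
```

```text
321 159 [array([356.64, 166.45]), array([348.61, 221.1 ])]
165 [79 79 77 77 77 71 67 71 76 78 78 78 77 75 74 73 73 75] [133 157 165 165 163 161 160 160 158 153 151 154 157 158 157 158 157 150]
166 [76 76 75 77 69 54 38 46 60 64 69 71 77 78 76 75 75 75] [135 160 167 163 156 149 158 155 148 142 141 151 154 155 156 156 156 151]
167 [74 74 76 72 58 23 10 12 25 30 30 45 73 79 79 77 76 76] [134 160 166 159 139 141 169 165 144 136 140 150 150 152 152 154 153 152]
168 [73 74 74 71 43  6  1  3  7  8 11 32 69 82 79 79 75 77] [137 160 166 153 124 137 180 175 143 133 138 144 147 148 148 149 150 150]
169 [75 76 75 68 36  2  1  1  5  4  9 33 73 82 83 79 79 78] [136 161 167 151 122 141 186 177 143 133 134 138 144 143 143 145 148 149]
170 [76 78 77 70 30  2  1  3  2  4 12 41 75 83 82 80 79 77] [137 161 165 148 121 144 183 175 142 129 129 134 141 143 142 143 145 148]
171 [78 78 77 68 35  6  3  3  4  6 24 54 78 83 83 81 80 78] [133 155 159 145 118 132 163 162 135 119 122 131 139 140 141 141 144 149]
172 [78 79 76 67 40  6  3  3  6 19 46 72 83 82 84 84 83 78] [125 136 138 130 116 127 153 158 134 121 12
[... 622 characters left out ...]
3  1  0 -2 -1  1  2  2  0 -2 -2 -3 -3  1 22 43 47 48 48 49 49 51 50 50]
192 [-1  1  2  2  0 -1 -2 -1  1  3  2  0 -2 -2 -3 -1  7 30 46 48 49 50 47 47 44 45 45]
195 [ 0  2  4  2  2  2  2  3  2  1  0 -2 -2 -2 -3  1 16 40 46 46 46 47 45 43 43 41 41]
198 [ 0  1  3  1  1  2  2  2  3  1 -1 -3 -3 -3 -3  4 25 43 46 44 44 42 42 41 37 34 31]
176 [19 17 18 19 20 18 15  6 -2 -3 -3 -2 -3 -2]
180 [18 18 18 19 18 17 11  1 -3 -3 -1 -1  0  1]
184 [22 21 23 25 25 21  6 -2 -2  0  0  0  0  1]
188 [30 30 30 30 26 16  1 -2  0  0 -1  1  1  0]
192 [33 33 33 31 24  6 -1 -2 -3 -3 -4 -3 -5 -4]
196 [31 32 33 27 10 -1 -3 -2 -2 -2 -3 -5 -6 -7]
200 [21 23 23 14  0 -2 -2 -2 -2 -3 -3 -5 -5 -5]
[351.15 197.27] [263.48 183.82]
```

The top view puts the rod about 0.8 px left of its predicted line, so the fixture really sits about 1.5–2 mm further toward −y than the images gave. The rod is therefore already centred over the clip, and I'll descend in stages while watching the force.

>>> move_arm:
  motion: [0,0,-0.01,0,0,0.1,0,0,0,0,0,0,0.2,0,0,0,0,0,0,0.2,0,0,0,0,0,0,0.05,0,0,0,0,0,0,0,0,0,0,0,0,0,0,0]

```text
time: 6.85
tool_pos: [0.5798, -0.2449, 0.0767]
ee_rot: [-3.141, 0.001, 2.984]
wrist_force: [0.5, 0.3, -1.8]
width: 0.0131
finger_force: 30.0
```

>>> move_arm:
  motion: [0,0,0,0,0,0.05,0,0,0,0,0,0,0.05,0,0,0,0,0,0,0.04,0,0,0,0,0,0,0,0]

```text
time: 7.18
tool_pos: [0.5798, -0.2446, 0.0611]
ee_rot: [3.141, -0.001, 2.984]
wrist_force: [-0.5, -0.4, -1.3]
width: 0.0132
finger_force: 30.0
```

>>> move_arm:
  motion: [0,0,0,0,0,0.03,0,0,0,0,0,0,0.03,0,0,0,0,0,0,0,0]

```text
time: 7.43
tool_pos: [0.5807, -0.2451, 0.0568]
ee_rot: [-3.141, 0.001, 2.984]
wrist_force: [0.3, 0.2, 1.2]
width: 0.0133
finger_force: 30.0
```

>>> move_arm:
  motion: [0,0,0,0,0,0.03,0,0,0,0,0,0,0.03,0,0,0,0,0,0,0,0]

```text
time: 7.68
tool_pos: [0.5816, -0.2453, 0.0528]
ee_rot: [-3.141, 0.004, 2.984]
wrist_force: [-1.1, 2.0, 7.2]
width: 0.013
finger_force: 30.0
```

>>> move_arm:
  motion: [0,0,0,0,0,0.03,0,0,0,0,0,0,0.03,0,0,0,0,0,0,0,0]

```text
time: 7.93
tool_pos: [0.5813, -0.2451, 0.0448]
ee_rot: [-3.141, 0.003, 2.984]
wrist_force: [1.0, 0.3, 0.2]
width: 0.0131
finger_force: 30.0
```

>>> move_arm:
  motion: [0,0,0,0,0,0.03,0,0,0,0,0,0,0.03,0,0,0,0,0,0,0,0]

```text
time: 8.18
tool_pos: [0.5809, -0.245, 0.0415]
ee_rot: [-3.141, 0.002, 2.984]
wrist_force: [-3.5, 3.9, 13.7]
width: 0.0132
finger_force: 30.0
```

>>> move_arm:
  motion: [0,0,0,0,0,0.02,0,0,0,0,0,0,0,0,0,0,0,0,0,0,0]

```text
time: 8.43
tool_pos: [0.581, -0.245, 0.0414]
ee_rot: [-3.141, 0.003, 2.984]
wrist_force: [-7.1, 4.3, 20.5]
width: 0.0131
finger_force: 30.0
```

Position is steady while the force rises, so the rod is on the saddles. I release it and back off.

>>> move_arm:
  motion: [0,0,0,0,0,-0.02,0.3,0,0,0,0,0,0,0.3,0,0,0,0,0,0,0.3,0,0,0,0,0,0,0.3,0,0,0,0,0,-0.1,0.3,0,0,0,0,0,-0.25,0.3,0,0,0,0,0,-0.35,0.3,0,0,0,0,0,-0.35,0.5,0,0,0,0,0,-0.35,0.5,0,0,0,0,0,0,0.5]

```text
time: 9.27
tool_pos: [0.5836, -0.2468, 0.1881]
ee_rot: [-3.136, 0.015, 2.984]
wrist_force: [0.4, 0.4, 1.1]
width: 0.0442
finger_force: 0.0
```

```bash
sed -i 's/t2.png/t3.png/;s/s2.png/s3.png/;s/\.1493/.1508/' v.py; python3 v.py c6
```

```text
turn z -0.000 shift [0.027 0.021 1.398] at [ 0.5813 -0.2455  0.1808] [-3.14   0.005  2.984]
```

View pics/c6.png

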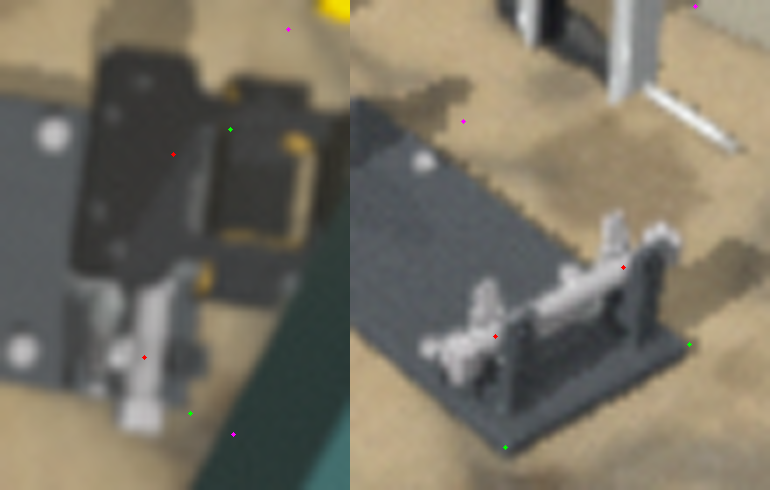

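The crop shows the rod lying level in both forks, with the jaw noses over it and the seat markers on its axis at (145,357) and (495–623, 337–267). It is home. Now the lever.

>>> move_arm:
  motion: [0,0,0.15,0,0,0,0.6,0,0,0.15,0,0,0,0.6,0,0,0.15,0,0,0,0.6,0,0,0.15,0,0,0,0.6,0,0,0.15,0,0,0,0.6,0,0,0.15,0,0,0,0.6,0,0,0.15,0,0,0,0.6,0,0,0.15,0,0,0,0.6,0,0,0.15,0,0,0,0.6,0,0,0.15,0,0,0,0.6,0,0,0.15,0,0,0,0.6,0,0,0.15,0,0,0,0.6]

```text
time: 10.37
tool_pos: [0.5791, -0.2444, 0.1751]
ee_rot: [-3.137, -0.002, 1.564]
wrist_force: [0.3, -0.4, -0.0]
width: 0.0563
finger_force: 0.0
```

>>> move_arm:
  motion: [0,0,0.097,0,0,0,0.6,0,0,0,0.33,-0.141,0,0.6,0,0,0,0.33,-0.141,0,0.6,0,0,0,0.33,-0.141,0,0.6,0,0,0,0.33,-0.141,0,0.6,0,0,0,0.33,-0.141,0,0.6,0,0,0,0.33,-0.141,0,0.6,0,0,0,0.33,-0.141,0,0.6,0,0,0,0.33,-0.141,0,0.6,0,0,0,0.33,-0.141,0,0.6,0,0,0,0.33,-0.141,0,0.6,0,0,0,0.33,-0.141,0,0.6]

```text
time: 11.37
tool_pos: [0.4513, 0.1302, 0.1757]
ee_rot: [-3.138, 0.001, 1.494]
wrist_force: [1.4, -0.2, 0.3]
width: 0.0564
finger_force: 0.0
```

>>> move_arm:
  motion: [0,0,0,0.33,-0.141,0,0.6,0,0,0,0.33,-0.141,0,0.6,0,0,0,0.3,-0.13,0,0.6,0,0,0,0,0,0,0.6,0,0,0,0,0,0,0.6]

```text
time: 11.78
tool_pos: [0.4181, 0.2285, 0.1759]
ee_rot: [-3.138, 0.002, 1.498]
wrist_force: [0.4, 0.9, 0.9]
width: 0.0566
finger_force: 0.0
```

```bash
python3 - <<'E'
from h import *
to((.4206,.2298,.0035),1.494)
E
```

```text
turn z 0.005 shift [0.015 0.024 1.724] at [0.4181 0.2285 0.1759] [-3.138e+00  2.000e-03  1.498e+00]
```

>>> move_arm:
  motion: [0,0,0,0.015,0.024,0.3,0.6,0,0,0,0,0,0.35,0.6,0,0,0,0,0,0.35,0.6,0,0,0,0,0,0.35,0.6,0,0,0,0,0,0.25,0.6,0,0,0,0,0,0.1,0.6,0,0,0,0,0,0.02,0.6,0,0,0,0,0,0,0.6]

```text
time: 12.45
tool_pos: [0.4224, 0.2282, 0.0057]
ee_rot: [-3.141, 0.001, 1.493]
wrist_force: [-0.2, -0.2, -0.3]
width: 0.0564
finger_force: 0.0
```

>>> move_arm:
  motion: [0,0,0,0,0,0,0.1,0,0,0,0,0,0,0,0,0,0,0,0,0,0,0,0,0,0,0,0,0,0,0,0,0,0,0,0,0,0,0,0,0,0,0,0,0,0,0,0,0,0,0,0,0,0,0,0,0]

```text
time: 13.12
tool_pos: [0.4204, 0.2294, 0.0063]
ee_rot: [-3.138, 0.0, 1.494]
wrist_force: [-4.5, 1.1, 6.1]
width: 0.0156
finger_force: 30.0
```

>>> move_arm:
  motion: [0,0,0,0,0,-0.05,0,0,0,0,0,0,-0.1,0,0,0,0,0,0,-0.2,0,0,0,0,0,0,-0.3,0,0,0,0,0,0,-0.3,0,0,0,0,0,0,-0.3,0,0,0,0,0,0,-0.2,0,0,0,0,0,0,0,0,0,0,0,0,0,0,0]

```text
time: 13.87
tool_pos: [0.4225, 0.2291, 0.1512]
ee_rot: [3.14, -0.0, 1.494]
wrist_force: [-0.6, -0.8, -8.6]
width: 0.0158
finger_force: 30.0
```

```bash
python3 - <<'E'
from h import *
to((.6003,-.1113,.155),1.413)
to((.6003,-.1113,.121),1.413)
E
```

```text
turn z 0.103 shift [-3.082  2.291 -0.038] at [0.4225 0.2291 0.1512] [ 3.14  -0.     1.494]
turn z 0.103 shift [-3.082  2.291  0.302] at [0.4225 0.2291 0.1512] [ 3.14  -0.     1.494]
```

>>> move_arm:
  motion: [0,0,0.05,0,0,0,0,0,0,0.053,-0.062,0.046,0,0,0,0,0,-0.123,0.092,0,0,0,0,0,-0.185,0.137,0,0,0,0,0,-0.216,0.16,0,0,0,0,0,-0.246,0.183,0,0,0,0,0,-0.246,0.183,0,0,0,0,0,-0.246,0.183,0,0,0,0,0,-0.246,0.183,0,0,0,0,0,-0.246,0.183,0,0,0,0,0,-0.246,0.183,0,0,0,0,0,-0.246,0.183,0,0]

```text
time: 14.87
tool_pos: [0.5541, -0.0268, 0.1467]
ee_rot: [-3.134, 0.0, 1.413]
wrist_force: [0.9, 0.9, -7.6]
width: 0.0159
finger_force: 30.0
```

>>> move_arm:
  motion: [0,0,0,-0.216,0.16,0,0,0,0,0,-0.216,0.16,0,0,0,0,0,-0.154,0.115,0,0,0,0,0,-0.123,0.092,0,0,0,0,0,-0.062,0.046,0,0,0,0,0,0,0,0,0,0,0,0,0,0,0,0]

```text
time: 15.45
tool_pos: [0.5993, -0.1099, 0.1495]
ee_rot: [-3.138, -0.001, 1.413]
wrist_force: [0.3, 0.3, -6.8]
width: 0.0156
finger_force: 30.0
```

```bash
cat > w.py <<'E'
from h import *
import sys
n=sys.argv[1]
a=snap('top','t%s.png'%n); b=snap('scene','s%s.png'%n)
to((.6003,-.1113,.121),1.413)
A=cv2.resize(a[140:225,235:365],None,fx=3,fy=3,interpolation=cv2.INTER_CUBIC)
B=cv2.resize(b[150:235,225:358],(399,255),interpolation=cv2.INTER_CUBIC)
u=proj('scene',[.59,-.14,.1]).astype(int);B=cv2.resize(b[u[1]-60:u[1]+60,u[0]-70:u[0]+65],None,fx=3,fy=3,interpolation=cv2.INTER_CUBIC)
C=np.zeros((360,795,3),np.uint8);C[:255,:390]=A;C[:,390:]=B
cv2.imwrite('pics/c%s.png'%n,C);print(u)
E
python3 w.py 7
```

```text
turn z 0.002 shift [-0.018  0.01   0.295] at [ 0.5996 -0.1093  0.1505] [-3.140e+00 -1.000e-03  1.415e+00]
[283 197]
```

View pics/c7.png

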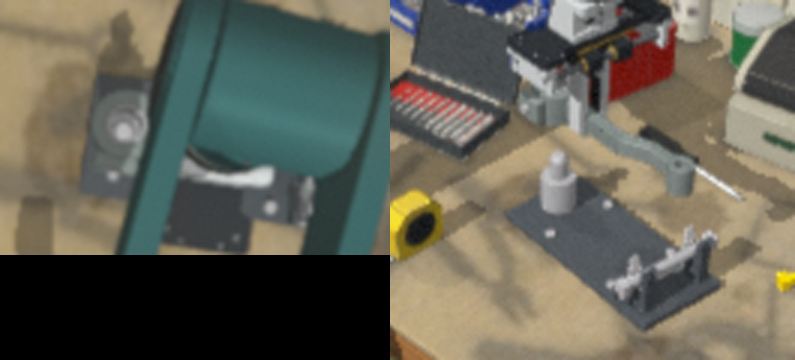

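The picture shows the lever level in the grip above the fixture, its big boss over the stud (top crop (120,128)) and its small boss on the rod's side. I lower it to about 3 cm and check the centring.

>>> move_arm:
  motion: [0,0,0,-0.018,0.01,0.03,0,0,0,0,0,0,0.05,0,0,0,0,0,0,0.07,0,0,0,0,0,0,0.07,0,0,0,0,0,0,0.05,0,0,0,0,0,0,0.025,0,0,0,0,0,0,0,0,0,0,0,0,0,0,0]

```text
time: 16.22
tool_pos: [0.6008, -0.1127, 0.1212]
ee_rot: [-3.141, 0.0, 1.413]
wrist_force: [0.4, 0.2, -7.2]
width: 0.0156
finger_force: 30.0
```

```bash
python3 - <<'E'
from h import *
a=snap('top','t8.png');snap('scene','s8.png');o=robot.get_obs();to((.6003,-.1113,.121),1.413)
s=12;x0,y0=256,166
A=cv2.resize(a[y0:y0+36,x0:x0+34],None,fx=s,fy=s,interpolation=cv2.INTER_CUBIC);A2=A.copy()
zu=o['tool_pos'][2]-.0063
def P(X): return tuple(int(i) for i in ((proj('top',X)-[x0,y0]+.5)*s-.5))
S=np.array([.609,-.0555,0])  # stud axis as the top image sees it
cv2.circle(A,P(S+[0,0,.086]),2,(0,0,255),-1)
for r,z,c in((.028,zu+.041,(0,255,0)),(.013,zu+.041,(255,255,0)),(.013,zu,(255,0,255)),(.011,.086,(0,0,255))):
    th=np.linspace(0,2*np.pi,60); cv2.polylines(A,[np.array([P(S+[r*np.cos(t),r*np.sin(t),z]) for t in th])],True,c,1)
cv2.imwrite('pics/c8.png',cv2.resize(np.hstack([A2,A]),None,fx=.95,fy=.95))
E
```

```text
turn z 0.000 shift [ 0.013 -0.011  0.009] at [ 0.6012 -0.1128  0.1219] [3.141 0.    1.413]
```

View pics/c8.png

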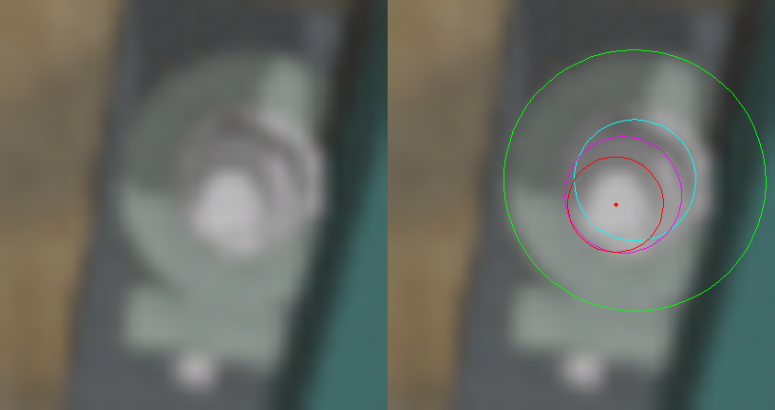

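The drawn circles for a centred lever match the boss outline (edges at x≈507 against 504 px, top at 50 in both) and the stud blob at (615,203), so it is centred within about 1 mm. The lever is still and level, so I hand in.

```bash
python3 -c "
from bench import robot
o=robot.get_obs();print(o['qvel'].round(3),o['finger_force']);print(robot.close_job())"
```

```text
[ 0.002 -0.004 -0.004 -0.001 -0.002  0.   ] 29.982064068317413
the job is handed in; nothing more can be done
None
```

The job is handed in at about 16 s on the robot's clock, with no verdict returned: the rod is home in the clip, its jaw looks shut in the images, and the lever is held still and level about 3 cm above the stud's top, centred to about 1 mm.

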